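Steady the rocking plant stand and set the cactus in its cachepot

ROBOT

A 7-joint arm with a two-finger parallel gripper is mounted at the origin on the work surface. World frame = base frame: x ahead of the robot, y to its left, z up, the work surface at z = 0. Lengths are in m, angles in degrees, forces in N, time in s.
With the tool pointing down it reaches from about 0.4 to 0.9 m from the base axis. Payload 5.6 kg.
Tool frame: the origin (TCP) lies at the very end of the fingers, on their centre line; the grasp point (between the pads) lies 19 mm behind it; z points along the fingers, x is the direction in which the jaws open and shut, and the axes are right-handed (so a half turn about z gives the same grasp; the last joint's range is limited). The gripper opens to 92 mm and grips with 3 to 60 N. Pads are 20 mm wide; open, the fingers measure 128 mm over their backs; the gripper's body (75 mm by 189 mm) begins 69 mm behind the grasp point.
Start: joints at [-78.553, 26.786, -0.665, 91.828, 0.344, 61.387, -3.226], TCP at [0.156, 0.631, 0.215] pointing down, gripper open.
Joint ranges: [-144.91, 144.91], [-17.63, 115.5], [-89.93, 88.59], [15.96, 139.68], [-74.01, 254.01], [8.47, 105.57], [-167.45, 167.45]. Speed limits (degrees/s): [147.25, 147.25, 180, 180, 180, 180, 180].

INTERFACE

Orientations are given as a 3x3 rotation matrix whose columns are the frame's x, y, z axes.
In Python, from bench import robot gives the robot as it stands. Calls block until the motion is done:
- robot.move_pose(position, orientation): joint-space move of the TCP to a pose.
- robot.servo_line(position, orientation=None, vel=0.15, guard=None): straight line of the TCP; orientation=None keeps the orientation; vel is the mean speed in m/s. With guard (N) it stops when the force on the tool has changed by that much, and returns True; else False.
- robot.move_j(angles): joint-space move.
- robot.ungrasp() and robot.close_gripper(force=None): open the fingers fully, or close them until they stop; force is the grip in N (None keeps the last).
- robot.hold(seconds).
- robot.inverse_kinematics(position, orientation): joint angles nearest the present ones, or None.
- robot.state(): the state.
- robot.get_image(name): name is "scene" or "top"; returns a dict with "image" (480x640x3 uint8, blue, green, red), "fx", "fy", "cx", "cy" (pixels), "D" ([k1, k2, p1, p2, k3] as OpenCV has them; the pictures are not rectified), "camera_from_world" (4x4, takes a point from world to camera coordinates). Camera axes: x right, y down, z forward; pixel columns grow to the right and rows downward; lengths in m; the calibration is good to about 2 mm. A picture is of the moment at which its call begins. There is no depth.
A pose or a line that the arm cannot do raises robot.MotionError and nothing moves.
- robot.job_done(): hands the job in, once; it reports no verdict.
The state is a dict: "t": time; "joint_pos": joint angles; "dq": joint speeds; "joint_efforts": joint torques, N m; "ee_pos": TCP position; "orientation": TCP orientation; "contact_force": force on the tool from outside, world axes, zero at the start; "torque": the same for the moment, N m; "width": finger opening in m.
Only numpy, scipy, OpenCV 4.12 (cv2) and the standard library are available. Lean on these libraries where they do the work, as an engineer would, in place of code of your own. Each camera call takes 0.05 s, during which the arm holds its last target.

TASK

The little green plant stand rocks because the screw foot under its slanted red knob is too short. First turn the red knob clockwise until all four feet bear on the table and the stand no longer rocks, and let go of it; then set the small cactus in the terracotta pot upright and fully home in the white cachepot on the stand and let go. Do not tip the stand or the cactus, and leave the espresso cup, sugar tin and ashtray where they are.

Things in the scene. Friction and masses are not known exactly. Their poses are not given: they have to be found in the camera images.
- stand: loose green cross-shaped plant stand, about 2 kg: four arms, 240 mm tip to tip, 30 mm wide, top 42 mm up, a foot under each 110 mm from the centre; white cachepot in the middle (rim 92 mm up, 66 mm outer diameter). Origin at its centre on the table; z up; the arm along its -x carries the screw foot, a steel gear box (30 mm wide, 62 mm tall) and the slanted red knob
- knob_grip (a point): centre of the round red knob (36 mm diameter, 26 mm tall; grip it round the side), 144 mm from the stand's centre towards its -x, 92 mm up. z: the knob's axis out of its top, leaning 35 degrees from vertical, away from the cachepot. Under the knob a 16 mm thick stem runs 22 mm down to the gear box. x: along the white line on its top; turns with the knob. The knob does not move along its axis
- knob (a joint): turn of the red knob, rad, growing clockwise seen on its top; each rad lowers the screw foot 2 mm. At 0 (give or take 0.35) all four feet bear and the stand is steady; at 0 the white line on its top points up the slope, towards the cachepot. Starts at -3.75 to -1.85 (foot 2.5 to 6.5 mm off the table); foot touches at -0.6. Stops at -4.3 and 1.8; stays where left, turns with under 0.1 N m
- screw_foot: the adjustable foot, soft black rubber (gives 0.3 mm per N), 22 mm diameter, on a brass spindle under the arm with the knob; origin at the centre of its underside, which must come down to the table and bear
- foot_back: fixed rubber foot opposite the screw foot, 22 mm diameter; origin at the centre of its underside
- foot_left: fixed rubber foot under the stand's +y arm; origin at the centre of its underside
- foot_right: fixed rubber foot under the stand's -y arm; origin at the centre of its underside
- cachepot_mouth (a point): centre of the cachepot's mouth, 92 mm above the stand's underside; z up. The mouth is 58 mm wide inside and tapers down at the same slope as the pot, about 15 degrees each side
- pot_mid (a point): loose tapered terracotta pot with a small cactus, 0.15 to 0.3 kg, 78 mm tall plus 24 mm cactus; 37 mm diameter at the bottom, 62 mm at 46 mm up, then a straight 64 mm collar from 48 to 78 mm up. Site half-way up its axis, 39 mm above the underside; z up. Grip the collar about 28 mm above this point to clear the cachepot's rim. Fully home, this point is 5 mm above cachepot_mouth
- espresso: bystander: white espresso cup on its saucer, 108 mm diameter, 59 mm tall; origin at the centre of its underside
- sugar_tin: bystander: stainless sugar tin with a screw lid, 78 mm diameter, 95 mm tall; origin at the centre of its underside
- ashtray: bystander: green glass ashtray, 96 mm diameter, 30 mm tall; origin at the centre of its underside

How it is judged (in metres and radians):
On the way, in this order (a step that is already met when the one before it is completed fails the run):
1. the stand, let go of, bears on all four feet (contact force between each of screw_foot, foot_back, foot_left, foot_right and anything else above 0.4 N and contact force between the fingers and stand below 0.1 N), for 0.3 s.
2. the pot sits home in the cachepot (horizontal distance between pot_mid and cachepot_mouth below 0.005 m and z of pot_mid in the frame of cachepot_mouth below 0.009 m and angle between pot_mid's own z axis and vertical below 0.1 rad), for 0.2 s.
At the end, for the whole second after the job is handed in: All four feet of the stand press on the table with at least 0.4 N each, the stand is level within about 1 degree and at rest, and the pot sits in the cachepot, released: within 5 mm of its axis, not more than 4 mm above its home height, upright within about 6 degrees (all of step 2 and contact force between each of screw_foot, foot_back, foot_left, foot_right and anything else above 0.4 N and angle between stand's own z axis and vertical below 0.02 rad and linear speed of stand below 0.02 m/s); the robot touches nothing.
It fails at once if the stand is tipped more than about 10 degrees (angle between stand's own z axis and vertical above 0.18 rad).
It fails at once if the cactus pot is tipped more than about 35 degrees (angle between pot_mid's own z axis and vertical above 0.6 rad).
It fails at once if a bystander is pushed more than 30 mm (distance of any of espresso, sugar_tin, ashtray from where it was at the start of the episode above 0.03 m).
It also fails if it takes over 72 s, if anything falls off the work surface, if the arm or the gripper's body presses on something with over 40 N, if the wrist force passes 120 N, or if a joint passes its speed limit or range.

## Working session

There is one attempt and no reset: what is moved stays moved. The work goes in short steps, each a Python script; the robot and the scene stay as the last script left them, time stands still between calls to the robot, and variables do not carry over. Pictures are saved under pics/ and viewed, and the job is handed in when it is done.

```bash
ls; mkdir -p pics; python3 - <<'E'
from bench import robot
import cv2
for n in("scene","top"):
    d=robot.get_image(n);cv2.imwrite(f"pics/{n}0.png",d["image"]);print(n,d["fx"],d["cx"],d["cy"],d["D"],d["camera_from_world"])
print(robot.state())
E
```

```text
pics
scene 487.11525575305086 318.5364441701451 232.68227094947082 [-0.1002184  0.         0.         0.         0.       ] [[ 0.65322747  0.75702311 -0.01448764 -0.3468671 ]
 [ 0.52906577 -0.47004622 -0.70650263 -0.27427471]
 [-0.54164868  0.45384201 -0.70756211  1.49023516]
 [ 0.          0.          0.          1.        ]]
top 439.3150426971505 314.922119336344 245.71116774070748 [-0.10859652  0.          0.          0.          0.        ] [[-0.02442315 -0.99969148 -0.00452254 -0.03479415]
 [-0.99472065  0.02475224 -0.09958998  0.58934503]
 [ 0.09967119  0.00206636 -0.99501828  0.89856244]
 [ 0.          0.          0.          1.        ]]
{'t': 0.1, 'joint_pos': array([-78.55269471,  26.83125552,  -0.66313996,  91.8761188 ,
         0.34540685,  61.3872409 ,  -3.2257554 ]), 'dq': array([ 0.04431871, -0.09396017,  0.02242467, -0.23070739, -0.07839131,
        0.07386025, -0.05630653]), 'joint_efforts': array([ 1.15068360e-03, -5.21646559e+01, -1.21933912e-02, -2.44366211e+01,
       -5.67269325e-02,  1.41030052e-02,  8.02266686e-05]), 'ee_pos': array([0.15623253, 0.63039353, 0.21372877]), 'orientation': array([[ 2.40488915e-01,  9.70651856e-01, -2.37424327e-04],
       [ 9.70650548e-01, -2.40488982e-01, -1.60063569e-03],
       [-1.61075794e-03,  1.54479086e-04, -9.99998691e-01]]), 'contact_force': array([-0.0979578 , -0.2928107 ,  0.17379264]), 'torque': array([0.03429651, 0.04768624, 0.02196603]), 'width': 0.09208949255404267}
```

View pics/scene0.png

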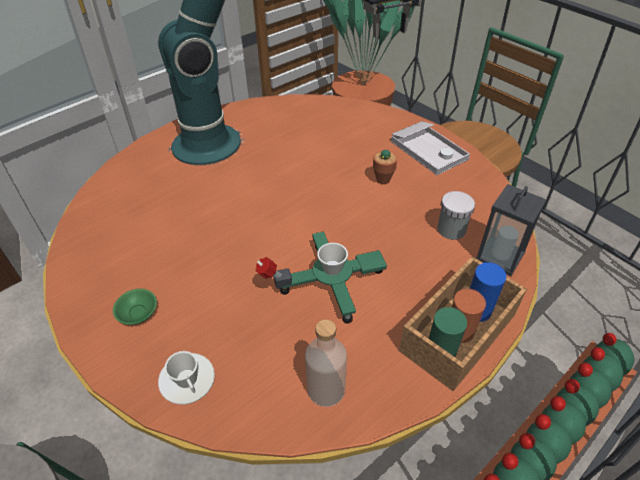

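View pics/top0.png

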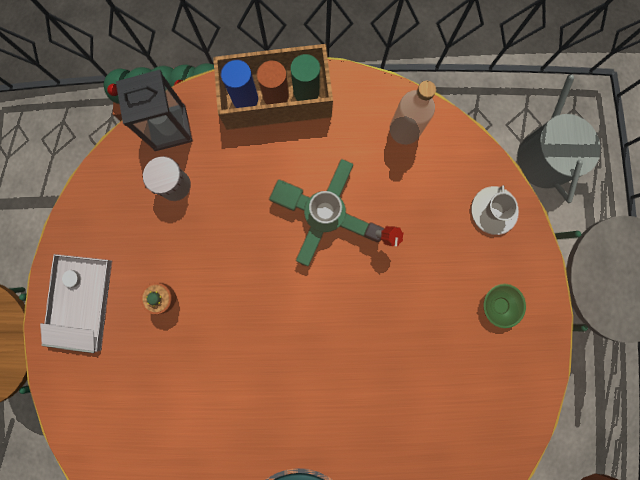

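The scene picture shows the stand with its cachepot at about (332,262), the knob at (266,267) and the pot at (385,167). In the top picture the cachepot is at about (325,207), the knob at (393,236) and the pot at (157,298). I'll zoom in on these to measure.

```bash
cat > h.py <<'E'
import numpy as np,cv2
from bench import robot
def K(d): return np.array([[d["fx"],0,d["cx"]],[0,d["fy"],d["cy"]],[0,0,1.]])
def proj(d,p):
    T=d["camera_from_world"];r,_=cv2.Rodrigues(T[:3,:3])
    return cv2.projectPoints(np.atleast_2d(np.array(p,float)),r,T[:3,3].copy(),K(d),np.array(d["D"]))[0][:,0]
def atz(d,uv,z):
    n=cv2.undistortPoints(np.array([[uv]],float),K(d),np.array(d["D"]))[0,0]
    T=d["camera_from_world"];R=T[:3,:3];c=-R.T@T[:3,3];v=R.T@np.array([n[0],n[1],1])
    return c+v*(z-c[2])/v[2]
def crop(d,c,w,name,s=8):
    u,v=map(int,c);i=d["image"][v-w:v+w,u-w:u+w];cv2.imwrite(name,cv2.resize(i,None,fx=s,fy=s,interpolation=cv2.INTER_CUBIC))
E
python3 - <<'E'
from h import *
t=robot.get_image("top");s=robot.get_image("scene")
print("cach",atz(t,(325,207),.092),atz(s,(332,254),.092))
print("knobtop",atz(t,(393,236),.092),atz(s,(266,267),.092));print("pot",atz(t,(157,298),.078),atz(s,(385,157),.078))
a=t["image"][170:270,255:415];b=s["image"][215:315,245:405]
cv2.imwrite("pics/z1.png",cv2.resize(a,None,fx=5,fy=5,interpolation=cv2.INTER_CUBIC));cv2.imwrite("pics/z2.png",cv2.resize(b,None,fx=5,fy=5,interpolation=cv2.INTER_CUBIC))
crop(t,(157,298),30,"pics/z3.png");crop(s,(385,167),30,"pics/z4.png")
cv2.imwrite("pics/z34.png",np.hstack([cv2.resize(cv2.imread("pics/z3.png"),(400,400)),cv2.resize(cv2.imread("pics/z4.png"),(400,400))]))
E
```

```text
cach [ 0.65885005 -0.07135759  0.092     ] [ 0.66168941 -0.07326215  0.092     ]
knobtop [ 0.597493   -0.20434577  0.092     ] [ 0.59807699 -0.20029063  0.092     ]
pot [0.4856134  0.27089902 0.078     ] [0.48508242 0.27600224 0.078     ]
```

View pics/z1.png

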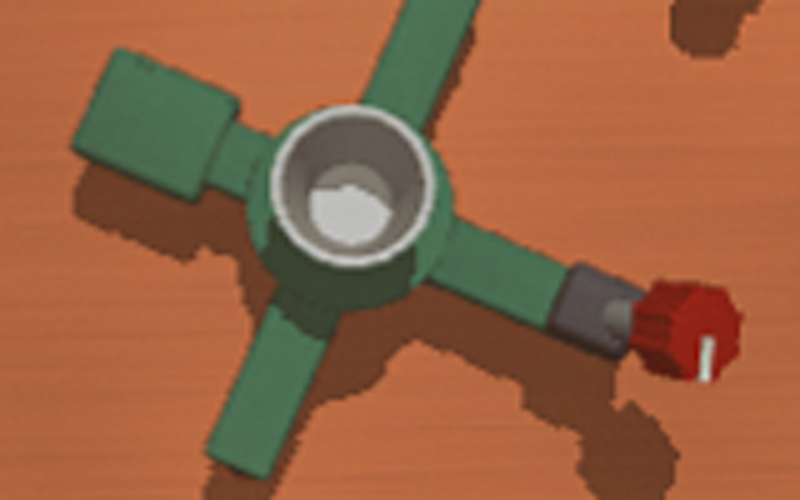

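View pics/z2.png

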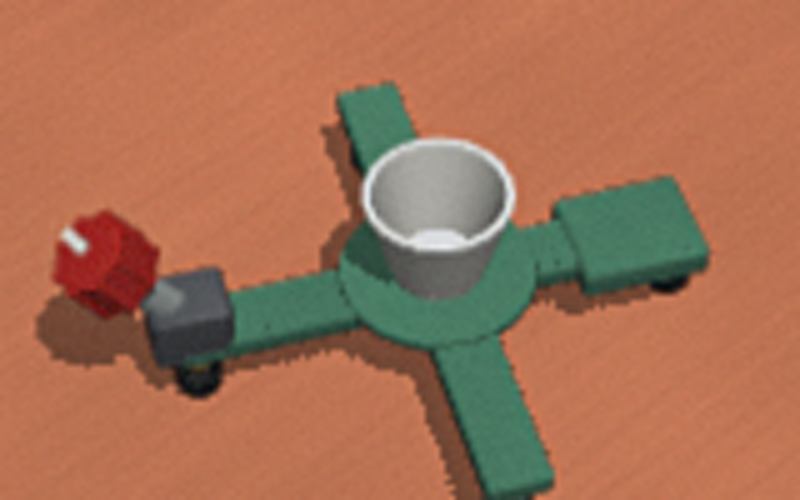

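View pics/z34.png

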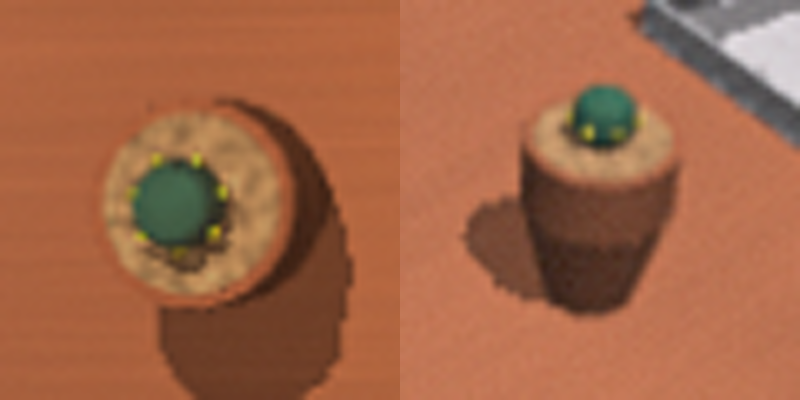

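```bash
cat > fit.py <<'E'
from h import *
from scipy.optimize import least_squares
def fit(t,s,T,S):
    f=lambda q:[ (np.c_[np.cos(q[2])*P[:,0]-np.sin(q[2])*P[:,1]+q[0],np.sin(q[2])*P[:,0]+np.cos(q[2])*P[:,1]+q[1],P[:,2]]) for P in (np.array(T[0]),np.array(S[0]))]
    def r(q):
        a,b=f(q);return np.r_[(proj(t,a)-T[1]).ravel(),(proj(s,b)-S[1]).ravel()]
    o=least_squares(r,[.66,-.072,np.arctan2(.132,.063)],loss="soft_l1");return o.x,r(o.x)
E
python3 - <<'E'
from fit import *
t=robot.get_image("top");s=robot.get_image("scene")
A=lambda p,o:(np.array(p)+.5)/5-.5+o
P=[(0,0,.092),(.015,.12,.042),(-.015,.12,.042)]
T=(P,A([(353,186),(205,455),(268,478)],(255,170)))
S=([(0,0,.092),(.015,.12,.042),(-.015,.12,.042),(-.015,-.12,.042),(.015,-.12,.042)],A([(439,195),(395,84),(338,97),(490,500),(553,483)],(245,215)))
q,r=fit(t,s,T,S);print(q,np.degrees(q[2]),r.round(1))
R=lambda p:np.c_[np.cos(q[2])*p[:,0]-np.sin(q[2])*p[:,1]+q[0],np.sin(q[2])*p[:,0]+np.cos(q[2])*p[:,1]+q[1],p[:,2]]
ax=np.array([-np.sin(np.radians(35)),0,np.cos(np.radians(35))]);g=np.array([-.144,0,.092])
up=np.array([np.cos(np.radians(35)),0,np.sin(np.radians(35))]);yy=np.array([0,1,0])
th=np.linspace(0,2*np.pi,40)[:,None]
rings=[g+k*ax+.018*(np.cos(th)*up+np.sin(th)*yy) for k in(.013,-.013)]
rings.append(np.array([.033,0,0])*np.cos(th)+np.array([0,.033,0])*np.sin(th)+[0,0,.092])
rings.append((g+.013*ax+.018*np.linspace(0,1,9)[:,None]*up))
out=[]
for d,o in((t,(255,170)),(s,(245,215))):
    im=cv2.resize(d["image"][o[1]:o[1]+100,o[0]:o[0]+160],None,fx=5,fy=5,interpolation=cv2.INTER_CUBIC)
    for c in rings:
        for p in ((proj(d,R(c))-o+.5)*5-.5): cv2.circle(im,tuple(int(round(x)) for x in p),1,(255,255,0),-1)
    out.append(im)
cv2.imwrite("pics/o1.png",cv2.resize(np.vstack(out),(480,600)))
cv2.imwrite("pics/o2.png",out[0][200:450,500:800]);
cv2.imwrite("pics/o2.png",cv2.resize(np.hstack([out[0][220:430,540:800],out[1][150:360,20:280]]),(800,323)))
print("pot",atz(t,(156.3,298.6),.078),atz(s,(384.6,157.6),.078))
E
```

```text
[ 0.66156918 -0.07264802  1.12894353] 64.68369970855164 [ 0.4 -1.2 -0.4 -1.2  0.2  0.  -0.2  0.2  0.1 -0.5 -0.8 -0.6 -0.8 -0.7
  0.7 -0.6]
pot [0.48443111 0.27235049 0.078     ] [0.48623607 0.27324079 0.078     ]
```

View pics/o1.png

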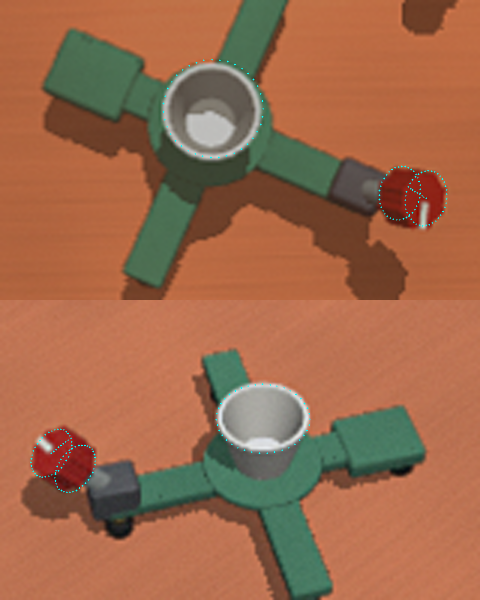

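View pics/o2.png

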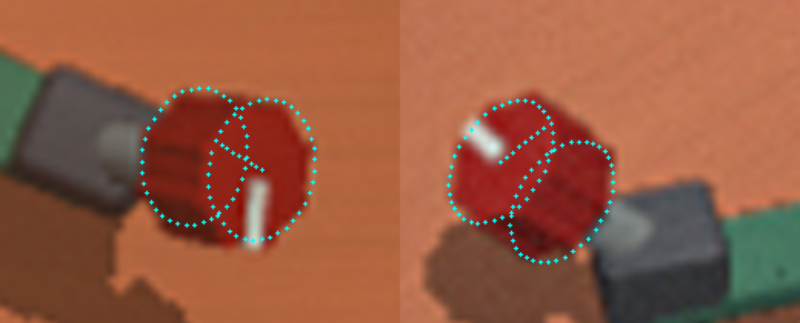

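```bash
cat > knob.py <<'E'
from h import *
from scipy.optimize import least_squares
from scipy.spatial.transform import Rotation as Ro
YAW=1.12894
Rz=Ro.from_euler('z',YAW).as_matrix()
a=np.radians(35)
ax=Rz@[-np.sin(a),0,np.cos(a)]; up=Rz@[np.cos(a),0,np.sin(a)]
C=np.array([.6603,-.0728,0])
G=C+Rz@[-.144,0,.092]
def toolR(phi):  # jaw axis = up rotated clockwise(seen on top) by phi
    z=-ax; x=Ro.from_rotvec(z*phi).apply(up); return np.c_[x,np.cross(z,x),z]
E
python3 - <<'E'
from knob import *
t=robot.get_image("top");s=robot.get_image("scene")
# line ends in o2 px -> 800/520 scale
k=520/800
def px(p,off,o): return ((np.array(p)*k+off)+.5)/5-.5+o
Tl=np.array([px(p,(540,220),(255,170)) for p in((262,180),(254,248))])
Sl=np.array([px((p[0]-400,p[1]),(20,150),(245,215)) for p in((497,155),(467,127))])
for d,L in((t,Tl),(s,Sl)):
  v=L[1]-L[0]
  best=[]
  for q in np.linspace(-3.9,-1,300):
    dr=Ro.from_rotvec(-ax*q).apply(up); P=proj(d,[G+.013*ax,G+.013*ax+.018*dr]);w=P[1]-P[0]
    best.append((v@w/np.linalg.norm(v)/np.linalg.norm(w),q))
  print(max(best))
for ph in range(-180,181,20):
    q=robot.inverse_kinematics(list(G+ax*(.06-.019)),toolR(np.radians(ph)))
    print(ph,None if q is None else np.round(q))
E
```

```text
(np.float64(0.9999986882398224), np.float64(-1.9505016722408026))
(np.float64(0.9999919360401264), np.float64(-1.9892976588628761))
-180 [  1.  46.  51. 101. -68.  81. -36.]
-160 [  1.  46.  51. 101. -68.  81. -56.]
-140 [  1.  46.  51. 101. -68.  81. -76.]
-120 [  1.  46.  51. 101. -68.  81. -96.]
-100 [   1.   46.   51.  101.  -68.   81. -116.]
-80 [   1.   46.   51.  101.  -68.   81. -136.]
-60 [   1.   46.   51.  101.  -68.   81. -156.]
-40 [ 62.  43. -38.  97. -13.  52. 144.]
-20 [ 53.  39. -26.  97. -24.  53. 132.]
0 [ 45.  37. -13.  98. -33.  56. 119.]
20 [ 26.  36.  12.  99. -48.  63. 110.]
40 [  4.  43.  45. 101. -65.  78. 102.]
60 [ -2.  49.  56. 101. -71.  85.  85.]
80 [ -5.  52.  61. 101. -74.  89.  67.]
100 [ -4.  51.  60. 101. -73.  88.  46.]
120 [ -2.  49.  56. 101. -71.  85.  25.]
140 [ -4.  51.  59. 101. -73.  88.   6.]
160 [ -2.  49.  56. 101. -71.  85. -15.]
180 [  1.  46.  51. 101. -68.  81. -36.]
```

```bash
python3 - <<'E'
from knob import *
st=robot.state()
robot.servo_line([.156,.63,.36],vel=.25)
P=G+ax*(.12-.019)
P0=list(P+[0,0,.12])
R=toolR(0)
for k in range(3):
    q=robot.inverse_kinematics(P0,R);print(np.round(q))
# seed: approximate via move
robot.move_pose(P0,R)
print(np.round(robot.state()["joint_pos"]))
robot.move_pose(list(P),R)
s=robot.state();print(np.round(s["joint_pos"]),s["t"],s["ee_pos"]-P)
for n in("top","scene"): cv2.imwrite(f"pics/a_{n}.png",robot.get_image(n)["image"])
E
python3 -c "
import cv2,numpy as np
cv2.imwrite('pics/a.png',cv2.resize(np.hstack([cv2.imread('pics/a_top.png')[80:400,200:600],cv2.imread('pics/a_scene.png')[80:400,100:500]]),None,fx=1,fy=1))"
```

```text
[ 38.  26.  -1.  90. -35.  75. 115.]
[ 38.  26.  -1.  90. -35.  75. 115.]
[ 38.  26.  -1.  90. -35.  75. 115.]
[ 38.  26.  -1.  90. -35.  75. 115.]
[ 39.  33.  -2.  96. -37.  65. 123.] 5.125 [8.05997497e-04 6.09521447e-05 8.85460420e-04]
```

View pics/a.png

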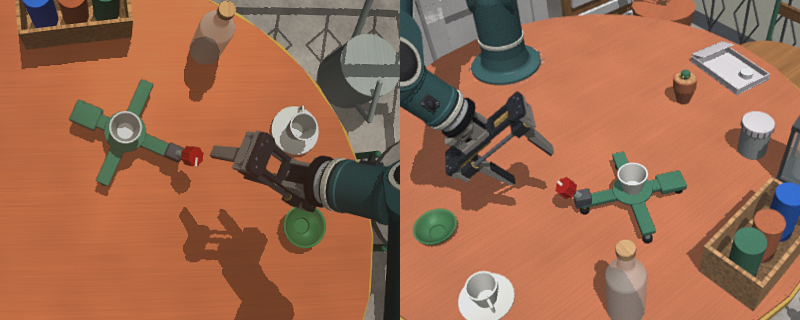

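The gripper lines up with the knob axis in both views: the knob is at about (192,156) left and (567,187) right. I'll go in, grip and turn.

```bash
python3 - <<'E'
from knob import *
robot.move_pose(list(G+ax*.05),toolR(0))
g=robot.servo_line(list(G-ax*.016),vel=.08,guard=8)
s=robot.state();print(g,s["t"],s["ee_pos"]-(G-ax*.016),s["contact_force"])
robot.close_gripper(15);s=robot.state();print(s["width"],s["contact_force"],s["torque"],np.round(s["joint_pos"],1))
for n in("top","scene"): cv2.imwrite(f"pics/b_{n}.png",robot.get_image(n)["image"])
cv2.imwrite('pics/b.png',np.hstack([cv2.resize(cv2.imread('pics/b_top.png')[140:300,260:460],None,fx=2,fy=2),cv2.resize(cv2.imread('pics/b_scene.png')[180:340,200:400],None,fx=2,fy=2)]))
E
```

```text
False 6.5167 [ 0.0001622  -0.00056377  0.00024854] [ 0.29521965 -0.33861736  0.06128681]
0.03560877365337437 [-0.45555802  1.91528449  2.07372143] [-0.10616029  0.15506043  0.05001093] [ 35.4  39.5  -4.6 100.  -41.3  53.1 125.5]
```

View pics/b.png

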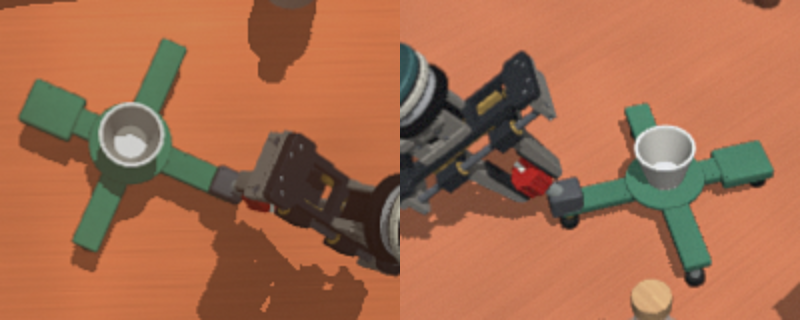

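The knob is gripped at 35.6 mm wide. Now I'll turn the last joint −113° in steps.

```bash
python3 - <<'E'
from knob import *
q=np.array(robot.state()["joint_pos"]);j0=q[6]
for k in (28,56,79,96,113):
    q[6]=j0-k;robot.move_j(list(q));s=robot.state()
    print(k,s["t"],s["contact_force"].round(1),(s["torque"]).round(2),s["ee_pos"]-(G-ax*.016))
robot.ungrasp();print(robot.state()["width"],robot.state()["contact_force"])
p=np.array(robot.state()["ee_pos"])
robot.servo_line(list(p+ax*.06),vel=.15)
robot.move_pose(list(p+ax*.06+[-.12,-.08,.15]),toolR(np.radians(113)))
print(robot.state()["t"])
for n in("top","scene"): cv2.imwrite(f"pics/c_{n}.png",robot.get_image(n)["image"])
cv2.imwrite('pics/c.png',np.hstack([cv2.resize(cv2.imread('pics/c_top.png')[170:270,255:415],(480,300),interpolation=2),cv2.resize(cv2.imread('pics/c_scene.png')[215:315,245:345],(300,300),interpolation=2)]))
E
```

```text
28 8.0417 [-0.4  1.   2.4] [-0.19  0.21  0.02] [0.00020932 0.00053141 0.00029683]
56 8.5833 [-0.4  1.2  2.1] [-0.13  0.33  0.18] [0.00010678 0.0005144  0.00025011]
79 9.05 [-1.5  0.7  3.7] [0.08 0.62 0.33] [4.85735240e-05 5.81751553e-04 3.71384238e-04]
96 9.4333 [-2.6  0.9  4.4] [0.3  0.65 0.45] [6.95007711e-06 7.49524865e-04 4.69290337e-04]
113 9.8167 [-1.8  1.3  7. ] [0.54 0.64 0.44] [1.06819071e-05 8.88528774e-04 6.75356534e-04]
0.09193788597365612 [ 0.53085164 -0.06333419  1.02089112]
12.1417
```

View pics/c.png

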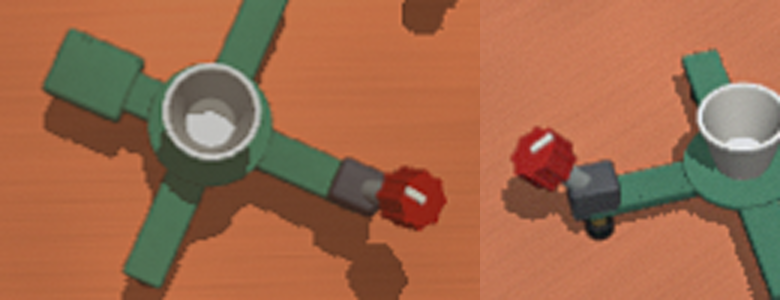

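```bash
cat > ang.py <<'E'
from knob import *
def ang(names=("pics/c_top.png","pics/c_scene.png")):
  for n,f in zip(("top","scene"),names):
    d=robot.get_image(n);im=cv2.imread(f);c=proj(d,[G+.013*ax])[0];u,v=map(int,c.round())
    w=im[v-9:v+10,u-9:u+10].astype(float);m=np.clip(w[...,1]-60,0,None)*(w.min(2)>70)*(w.max(2)-w.min(2)<70)
    yy,xx=np.nonzero(m);W=m[yy,xx];mu=np.average(np.c_[xx,yy],axis=0,weights=W);D=np.c_[xx,yy]-mu
    e,V=np.linalg.eigh((D*W[:,None]).T@D);L=V[:,1]
    best=[]
    for q in np.linspace(-1.2,1.2,241):
      dr=Ro.from_rotvec(-ax*q).apply(up);P=proj(d,[G+.013*ax,G+.013*ax+.018*dr]);w=P[1]-P[0];best.append((abs(L@w)/np.linalg.norm(w),q))
    print(n,len(W),(mu+[u-9,v-9]),c,L,e,max(best))
E
python3 - <<'E'
from ang import *
ang()
E
```

```text
top 23 [392.95280899 234.48674157] [396.70323871 236.26690008] [-0.84836521 -0.52941144] [1266.43948982 9413.4643304 ] (np.float64(0.9999867348185032), np.float64(0.0))
scene 26 [265.12878511 262.02480846] [261.11083846 265.19236865] [-0.8008701   0.59883811] [ 1330.87643383 15946.97544505] (np.float64(0.9999993290183248), np.float64(-0.010000000000000009))
```

The knob reads 0.00 rad from the top camera and −0.01 rad from the scene camera, so it is done. Next is the pot.

```bash
python3 - <<'E'
from h import *
Rd=lambda y:np.c_[[np.cos(y),np.sin(y),0],[np.sin(y),-np.cos(y),0],[0,0,-1]]
p=np.array([.4853,.2728,0])
best=None
for y in np.radians(np.arange(-180,180,15)):
    a=robot.inverse_kinematics(list(p+[0,0,.2]),Rd(y));b=robot.inverse_kinematics([.66,-.073,.2],Rd(y))
    if a is None or b is None: continue
    c=max(abs(a[6]),abs(b[6]))+abs(a[2])+abs(b[2])
    if best is None or c<best[0]: best=(c,y,a,b)
print(best[1],np.round(best[2]),np.round(best[3]))
y=best[1];np.save("yaw.npy",y)
robot.move_pose(list(p+[0,0,.2]),Rd(y))
g=robot.servo_line(list(p+[0,0,.049]),vel=.12,guard=6)
s=robot.state();print(g,s["ee_pos"],s["contact_force"],s["t"])
for n in("top","scene"): cv2.imwrite(f"pics/d_{n}.png",robot.get_image(n)["image"])
cv2.imwrite('pics/d.png',np.hstack([cv2.resize(cv2.imread('pics/d_top.png')[250:350,110:210],(400,400),interpolation=2),cv2.resize(cv2.imread('pics/d_scene.png')[110:210,335:435],(400,400),interpolation=2)]))
E
```

```text
0.5235987755982988 [  0.  25. -42. 104.  19.  58. -19.] [ 11.  30. -11.  90.   6.  61.  29.]
False [0.48578045 0.27313855 0.04971248] [-0.34413359  0.53543367  0.35692946] 15.875
```

View pics/d.png

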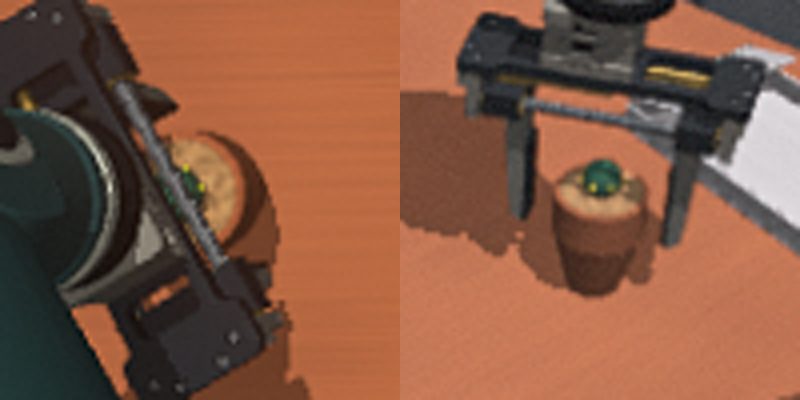

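The fingers straddle the collar in the scene crop, with the pot at about (600,230) between fingers at (520,170) and (680,200). Closing and lifting.

```bash
python3 - <<'E'
from h import *
y=float(np.load("yaw.npy"))
Rd=np.c_[[np.cos(y),np.sin(y),0],[np.sin(y),-np.cos(y),0],[0,0,-1]]
robot.close_gripper(20);s=robot.state();print(s["width"],s["contact_force"].round(2),s["ee_pos"])
p=np.array(s["ee_pos"]);robot.servo_line(list(p+[0,0,.17]),Rd,vel=.12)
s=robot.state();print(s["width"],s["contact_force"].round(2))
robot.move_pose([.6605,-.0728,.22],Rd)
robot.servo_line([.6605,-.0728,.175],Rd,vel=.1)
robot.hold(.3)
s=robot.state();print(s["ee_pos"],s["t"],s["width"])
t=robot.get_image("top");c=robot.get_image("scene")
cv2.imwrite("pics/e_top.png",t["image"]);cv2.imwrite("pics/e_scene.png",c["image"])
th=np.linspace(0,2*np.pi,60)[:,None];ring=lambda r,z:np.hstack([r*np.cos(th),r*np.sin(th),0*th+z])
e=np.array(s["ee_pos"]);zb=e[2]+.019-.067
im=cv2.resize(c["image"][170:310,265:405],None,fx=4,fy=4,interpolation=2)
for r in (ring(.032,zb+.078)+[e[0],e[1],0],ring(.0185,zb)+[e[0],e[1],0],ring(.033,.092)+[.6605,-.0728,0]):
    for q in (proj(c,r)-[265,170]+.5)*4-.5: cv2.circle(im,tuple(q.round().astype(int).tolist()),1,(255,255,0),-1)
cv2.imwrite("pics/e.png",im)
E
```

```text
0.06338469886262978 [1.24 1.22 0.62] [0.48574302 0.27307602 0.04923349]
0.06317912438595132 [-0.8   0.39 -2.88]
[ 0.66082489 -0.0728507   0.17564583] 20.425 0.06299109960101626
```

View pics/e.png

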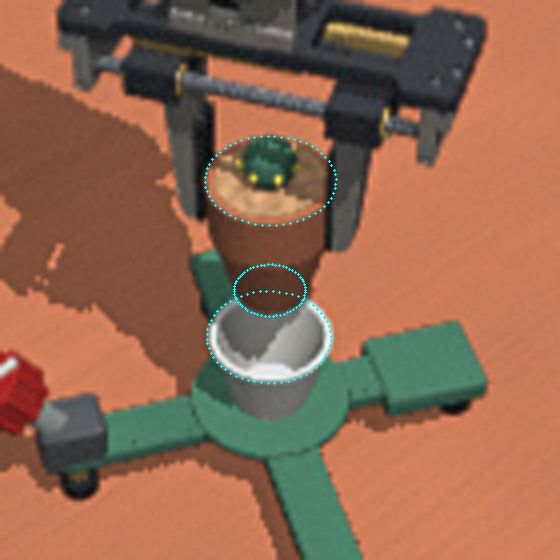

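View pics/e_top.png

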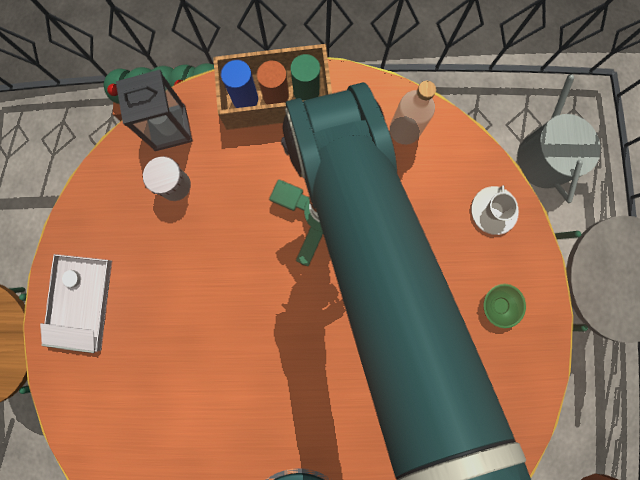

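The pot ring and the cachepot ring both overlay within about 1 px: the pot rim is at (270,181) and the cachepot mouth at (270,337). Lowering now.

```bash
python3 - <<'E'
from h import *
y=float(np.load("yaw.npy"))
Rd=np.c_[[np.cos(y),np.sin(y),0],[np.sin(y),-np.cos(y),0],[0,0,-1]]
X=[.6605,-.0728]
g=robot.servo_line(X+[.125],Rd,vel=.08,guard=6);s=robot.state();print(g,s["ee_pos"],s["contact_force"].round(2))
if not g:
    g=robot.servo_line(X+[.1065],Rd,vel=.02,guard=6);s=robot.state();print(g,s["ee_pos"],s["contact_force"].round(2),s["t"])
c=robot.get_image("scene")
cv2.imwrite("pics/f.png",cv2.resize(c["image"][170:310,265:405],None,fx=4,fy=4,interpolation=2))
E
```

```text
False [ 0.66082143 -0.07265641  0.12519412] [ 0.37  0.57 -2.57]
False [ 0.66063293 -0.07251156  0.10654985] [ 0.9   0.65 -2.33] 22.375
```

View pics/f.png

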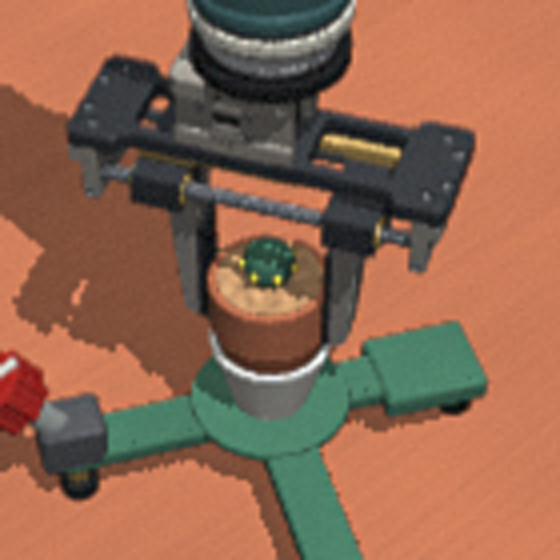

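```bash
python3 - <<'E'
from h import *
y=float(np.load("yaw.npy"))
Rd=np.c_[[np.cos(y),np.sin(y),0],[np.sin(y),-np.cos(y),0],[0,0,-1]]
X=[.6605,-.0728]
g=robot.servo_line(X+[.1025],Rd,vel=.01,guard=4);s=robot.state();print(g,s["ee_pos"],s["contact_force"].round(2))
robot.ungrasp();robot.hold(.2)
e=np.array(robot.state()["ee_pos"]);robot.servo_line([e[0],e[1],e[2]+.13],Rd,vel=.1)
robot.move_pose([.45,.2,.3],Rd);robot.hold(.5)
print(robot.state()["t"])
t=robot.get_image("top");c=robot.get_image("scene")
cv2.imwrite("pics/g_top.png",t["image"]);cv2.imwrite("pics/g_scene.png",c["image"])
th=np.linspace(0,2*np.pi,60)[:,None];ring=lambda r,z:np.hstack([r*np.cos(th)+X[0],r*np.sin(th)+X[1],0*th+z])
o=[]
for d,(u,v) in((t,(275,160)),(c,(282,200))):
    im=cv2.resize(d["image"][v:v+100,u:u+100],None,fx=4,fy=4,interpolation=2)
    for q in (proj(d,ring(.032,.136))-[u,v]+.5)*4-.5: cv2.circle(im,tuple(q.round().astype(int).tolist()),1,(255,255,0),-1)
    o.append(im)
cv2.imwrite("pics/g.png",np.hstack(o))
E
```

```text
True [ 0.66069203 -0.07231304  0.10584982] [-0.44 -0.07  4.74]
26.7333
```

View pics/g.png

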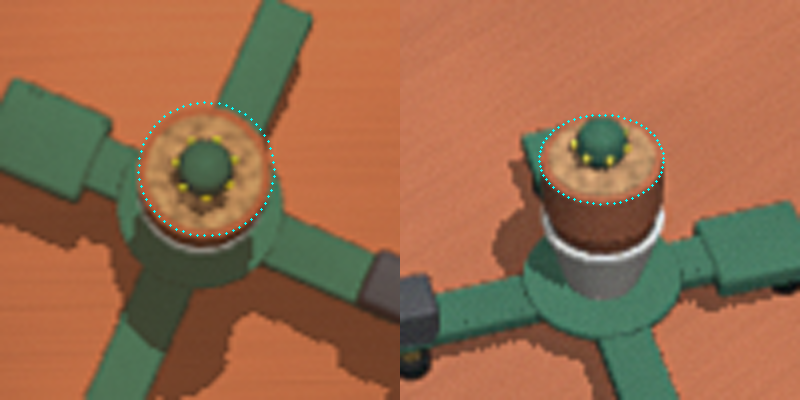

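View pics/g_scene.png

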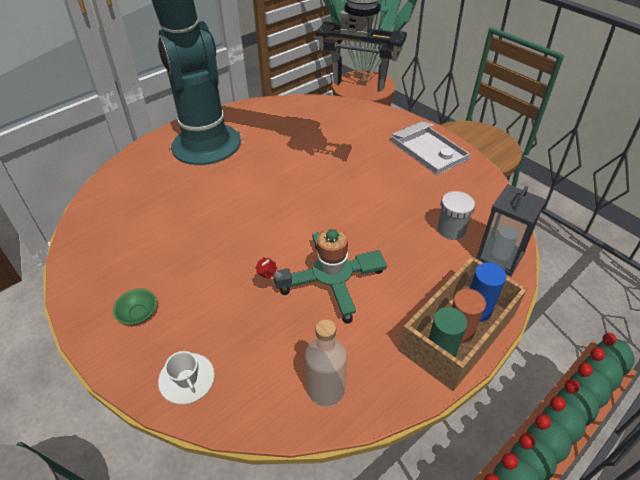

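View pics/g_top.png

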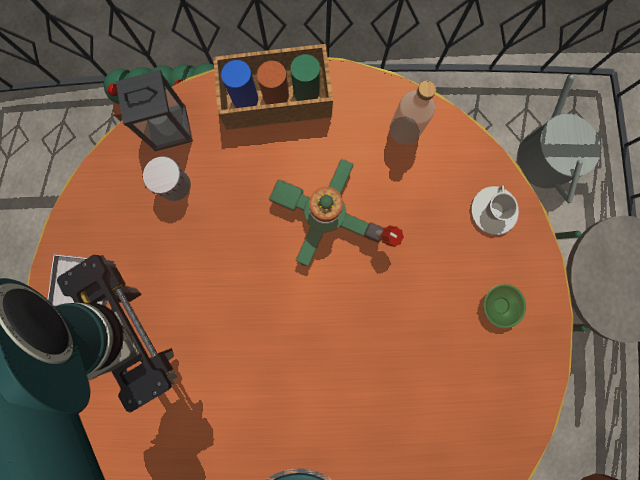

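The pot rim matches the predicted home ring at z = 0.136 in both views, centred at (206,169) and (601,159), and the bystanders have not moved. I'll check the knob once more and hand in.

```bash
python3 - <<'E'
from ang import *
ang(("pics/g_top.png","pics/g_scene.png"))
robot.job_done()
E
```

```text
top 22 [392.98874887 234.47074707] [396.70323871 236.26690008] [-0.84230232 -0.53900538] [1186.77199444 9505.54528729] (np.float64(0.9999931090367146), np.float64(0.010000000000000009))
scene 26 [265.11090083 262.02838759] [261.11083846 265.19236865] [-0.80127436  0.59829709] [ 1272.37146933 15253.0055178 ] (np.float64(0.9999998833256861), np.float64(-0.010000000000000009))
the job is handed in; nothing more can be done
```

I turned the red knob about 113° clockwise, from about −1.97 rad to 0, and let go. Then I set the cactus pot in the cachepot, released it, and moved the arm clear. The job was handed in at about 27 s; it reports no verdict.

**Knob:** in the final pictures the white line read +0.01 rad (top camera) and −0.01 rad (scene camera), well inside the ±0.35 limit.

**Pot:** the lowering stopped on its contact guard about 1 mm below the height I had worked out for home. After release, the rim matched the predicted home ring to about 1 px (roughly 2 mm) in both views, and the pot stood upright.

**Bystanders:** the espresso cup, sugar tin and ashtray were where they started.

**Not measured:** the forces under the four feet can't be read. That the stand bears on all four rests on the knob angle, and on the load on the tool rising during the last part of the turn.

**Disagreement:** the two cameras differed by 1–2 mm on positions, within the stated calibration; I used values between them.

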